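# Nest the parts cup and lock the sloping cup stand

## Robot

A 7-joint arm with a two-finger parallel gripper is mounted at the origin on the work surface. World frame = base frame: x ahead of the robot, y to its left, z up, the work surface at z = 0. Lengths are in m, angles in rad, forces in N, time in s.
With the tool pointing down it reaches from about 0.35 to 0.9 m from the base axis. Payload 7.2 kg.
Tool frame: the origin (TCP) lies midway between the tips of the shut fingers; the grasp point (between the pads) lies 19 mm behind it; z points along the fingers, y is the direction in which the jaws open and shut (so a half turn about z gives the same grasp; the last joint's range is limited). The gripper opens to 88 mm and grips with 3 to 60 N. Pads are 20 mm wide; open, the fingers measure 115 mm over their backs; the gripper's body (75 mm by 178 mm) begins 61 mm behind the grasp point.
Start: joints at [-1.249, 0.411, -0.013, 1.596, 0.006, 1.134, -0.082], TCP at [0.238, 0.578, 0.223] pointing down, gripper open.
Joint ranges: [-2.95, 2.95], [-0.29, 1.99], [-1.47, 1.44], [0.14, 2.54], [-1.03, 4.17], [0.13, 1.85], [-2.86, 2.86]. Speed limits (rad/s): [2.39, 2.39, 3.01, 3.01, 3.14, 3.14, 3.14].

## Interface

Orientations are given as a unit quaternion [x, y, z, w].
In Python, from plant import manip gives the robot as it stands.
- The arm moves only by the tool arm_command, never from a script. Its argument "steps" is a list of rows, each a list of 7 numbers: the shift along the tool's x, y, z in units of 0.12 m (1.0 is 0.12 m), then the turn, a rotation vector about the tool's x, y, z in units of 90 degrees (1.0 is 90 degrees), then the closure, from -1 (fully open) to 1 (shut), so that 0 is half open. A call has 1 to 8 rows; each row is the pose to reach, as a shift and turn from the pose measured when the call began, along the tool's axes at that moment; what a row does not reach only later rows make up. A row lasts 1/10 s, in which the tool goes at most 50 mm and 8.59 degrees, less where a joint would pass 70% of its speed; a pose out of reach is approached as far as the arm can. A call with a number of a shift or a turn outside -1 to 1 is refused whole. A call with a gripper value outside its range is refused whole. The fingers move at their own pace and stop on an object; the grip force is fixed at half the most. Time passes only in rows, so rows that repeat a pose let the fingers close. It gives the time, the measured TCP pose, the force and the opening at its end, in the units of the state.
- manip.observe(): the state, without advancing time (a new reading comes with each control period).
- manip.capture(name): name is "scene" or "top" or "wrist"; returns a dict with "img" (420x560x3 uint8, red, green, blue), "fx", "fy", "cx", "cy" (pixels), "k1" (the pictures are not rectified: a ray, as slopes to the right and down, at radius r is drawn at 1 + k1 r^2 times it, then the intrinsics apply), "rvec" (rotation vector, rad) and "tvec" (3), from world to camera coordinates, as OpenCV has them. Camera axes: x right, y down, z forward; pixel columns grow to the right and rows downward; lengths in m; the calibration is good to about 2 mm. A picture is of the moment at which its call begins. There is no depth.
- manip.sign_off(): hands the job in, once; it reports no verdict.
Trained networks look in the newest picture that a camera, given by its name, has taken for a name from the list of things; names that differ only in an ending like _2 or _b are one class to them, and where a whole thing is asked for, a point or a joint stands for the part that bears it (a point fixed in the world has none). Each returns a list of dicts, best first, with "conf" (0 to 1); they miss things now and then, are a little off and sometimes report something else, mostly with a low value. They report only what shows in the picture. A call takes as long as a camera call. They do not tell look-alikes from the thing itself.
- manip.look_for(query, camera): "location" ([x, y, z] in m, in world coordinates, good to about 4 mm: the middle of the surface that is visible of it).
- manip.regions_of(query, camera): "mask" (420x560 bool, what is visible of it).
- manip.place_of(query, camera): "location" ([x, y, z] in m, in world coordinates, good to about 4 mm: a listed point, or the origin of a listed thing).
The state is a dict: "time": time; "qpos": joint angles; "qd": joint speeds; "joint_efforts": joint torques, N m; "eef_pos": TCP position; "tcp_rot": TCP orientation; "contact_force": force on the tool from outside, world axes, zero at the start; "wrist_torque": the same for the moment, N m; "grip_width": finger opening in m.
Only numpy, scipy, OpenCV 4.12 (cv2) and the standard library are available. Lean on these libraries where they do the work, as an engineer would, in place of code of your own. Each camera call takes 0.05 s, during which the arm holds its last target. There are 200 camera calls.

## Task

Set up the sloping cup stand for the next build: nest the loose blue parts cup fully home in the metal cup held in the stand, then turn the stand's black lock collar clockwise (seen from above) all the way until its white line meets the red locked mark on the stand. The blue cup must stay fully nested; leave the yellow cup and everything else on the bench where it is.

Things in the scene. Friction and masses are not known exactly. Their poses are not given: they have to be found in the camera images.
- blue_cup: Loose blue plastic cup, upright on the bench left or right of the stand. 50 mm tall: body tapers from 26 mm diameter at the foot to 40 mm at 30 mm height; above it a straight grip band, 48 mm across, 30 to 50 mm up. Wall 2.5 mm, 70 g. Origin: centre of its foot, z up its axis. Nested, the step under its band rests on the lower cup's rim, so it stands 20 mm higher than that cup.
- seat: Where a fully nested cup's foot is, on the axis of the stand's fixed metal cup (same shape as the blue one). z: up and out along the cup and collar axis, leaning 28 degrees from vertical towards the stand's front; x: up the slope. Along z: flat white plate (150 x 150 mm) and metal cup's foot at -20 mm, metal cup's rim at +30, nested cup's rim at +50.
- collar_mid (a point): Centre of the captive black knurled lock collar round the metal cup, at half its height; z along its axis. A ring 60 mm across and 26 mm tall (-2 to +24 mm along the seat's z), its underside 18 mm above the plate, with free space round it. It only turns, with stiff friction (about 0.25 N m).
- collar (a joint): Angle of the lock collar, rad: 0 fully open, growing clockwise seen from above the plate. At 2.2 the white line meets the red mark and the collar comes up against a hard stop. It stays where it is left.
- collar_line (a point): Outer top end of the white line painted on the collar, on its edge, 30 mm from the axis (turns with it).
- lock_mark (a point): Middle of the red locked mark, a radial red stripe on the white plate on the high (far) side of the collar, 40 mm from the axis.
- yellow_cup: Another loose cup, yellow, of the same shape and size; stays where it is. Origin at the centre of its foot.
- module_a: Aluminium electronics module with six connectors on top, 90 x 130 x 150 mm, standing on the bench; not needed. Origin under its centre.
- module_b: A second such module; not needed.
- screwdriver: Red screwdriver lying on the bench; not needed.
- bottle: Water bottle, 64 mm diameter, 200 mm tall; not needed.
- parts_tray: Low blue divided tray 120 x 160 x 35 mm; not needed.
- board: Green circuit board 100 x 140 mm with components; not needed.
Not all that is in view belongs to the job. What is meant by the part that bears seat is not green or purple, and is the larger of those in its own colour.

How it is judged:
On the way, in this order (a step that is already met when the one before it is completed fails the run):
1. the blue cup is fully nested in the stand's metal cup (distance between blue_cup and seat below 0.005 m and angle between the z axis of blue_cup and the z axis of seat, either way round below 0.09 rad), for 0.2 s.
2. the collar is turned to the locked mark with the blue cup still nested (all of step 1 and value of joint collar above 2.1 rad), for 0.2 s.
At the end, for the whole second after the job is handed in: The blue cup rests fully nested in the stand's metal cup (its foot within 5 mm of the seat, axis within about 5 degrees), the collar's white line is within 0.1 rad (6 degrees) of the red mark, both at rest and released, and the other things are where they were (within 30 mm) (all of step 2 and linear speed of blue_cup below 0.02 m/s and velocity of joint collar below 0.05 rad/s); the robot touches nothing.
It fails at once if the yellow cup is moved by more than 30 mm or tipped (distance of yellow_cup from where it was at the start of the episode above 0.03 m or angle between yellow_cup's own z axis and vertical above 0.4 rad).
It fails at once if another thing on the bench is moved by more than 30 mm (distance of any of module_a, module_b, screwdriver, bottle, parts_tray, board from where it was at the start of the episode above 0.03 m).
It also fails if it takes over 67 s, if anything falls off the work surface, if the arm or the gripper's body presses on something with over 40 N, if the wrist force passes 120 N, or if a joint passes its speed limit or range.

## Working session

There is one attempt and no reset: what is moved stays moved. The work goes in short steps, Python scripts to look and compute and a tool call to move; the robot and the scene stay as the last step left them, time stands still between calls to the robot, and variables do not carry over. Pictures are saved under pics/ and viewed, about 8 in all and at most 12, crops included, and the job is handed in when it is done.

Besides the shell and the picture viewer there is one more tool, called after "Request:" by a JSON object that holds its "name" and its "arguments". arm_command: Moves the arm, as the interface text tells. Shifts and turns lie within -1 to 1; 1 stands for 0.12 m of shift or 90 degrees of turn. Its arguments: {"type":"object","properties":{"steps":{"type":"array"}},"required":["steps"]}

```bash
ls; mkdir -p pics; cat > h.py <<'E'
import numpy as np, cv2
from scipy.spatial.transform import Rotation as R
from plant import manip
def cap(n,f=None):
    c=manip.capture(n)
    if f: cv2.imwrite('pics/'+f,c['img'][:,:,::-1])
    return c
def proj(c,P):
    P=np.atleast_2d(P); Rm=cv2.Rodrigues(np.array(c['rvec'],float))[0]
    q=P@Rm.T+np.array(c['tvec']).ravel(); s=q[:,:2]/q[:,2:]
    s=s*(1+c['k1']*(s**2).sum(1,keepdims=True))
    return s*[c['fx'],c['fy']]+[c['cx'],c['cy']]
def ray(c,uv):
    d=(np.array(uv,float)-[c['cx'],c['cy']])/[c['fx'],c['fy']]; s=d.copy()
    for _ in range(30): s=d/(1+c['k1']*(s**2).sum())
    Rm=cv2.Rodrigues(np.array(c['rvec'],float))[0]
    v=Rm.T@np.array([s[0],s[1],1]); return -Rm.T@np.array(c['tvec']).ravel(), v/np.linalg.norm(v)
def onplane(c,uv,p0,n):
    o,d=ray(c,uv); return o+d*(np.dot(np.array(p0)-o,n)/np.dot(d,n))
E
python3 - <<'E'
from h import *
s=manip.observe(); print({k:np.round(v,3) for k,v in s.items()})
ims=[]
for n in ['scene','top']:
    c=cap(n); ims.append(c['img']); cv2.imwrite(f'pics/{n}0.png',c['img'][:,:,::-1])
    Rm=cv2.Rodrigues(np.array(c['rvec'],float))[0]; print(n,'cam at',-Rm.T@np.array(c['tvec']).ravel(),c['fx'],c['k1'])
    for q in ['blue_cup','yellow_cup','seat','collar_mid','collar_line','lock_mark','module_a','bottle']:
        for d in manip.place_of(q,n)[:4]: print(n,q,np.round(d['location'],3),round(d['conf'],2),np.round(proj(c,d['location'])[0]))
E
```

```text
pics
{'time': np.float64(0.0), 'qpos': array([-1.249,  0.412, -0.013,  1.597,  0.006,  1.134, -0.082]), 'qd': array([0.001, 0.   , 0.002, 0.001, 0.   , 0.003, 0.   ]), 'joint_efforts': array([-0.0000e+00, -5.8795e+01,  6.4200e-01, -2.9106e+01, -5.4000e-02,
        1.9000e-02,  0.0000e+00]), 'eef_pos': array([0.237, 0.578, 0.222]), 'tcp_rot': array([ 0.194,  0.981, -0.001, -0.   ]), 'contact_force': array([-0.61 , -0.749,  0.396]), 'wrist_torque': array([-0.023, -0.023, -0.076]), 'grip_width': np.float64(0.088)}
scene cam at [1.2342971  0.14980119 1.30182493] 435.2127570466142 -0.021929043330782733
scene blue_cup [ 0.469  0.3   -0.   ] 0.48 [369. 208.]
scene yellow_cup [ 0.422 -0.307  0.004] 0.73 [201. 170.]
scene yellow_cup [0.807 0.106 0.002] 0.51 [297. 292.]
scene yellow_cup [0.655 0.424 0.002] 0.19 [403. 264.]
scene seat [ 0.467  0.297 -0.002] 0.65 [368. 208.]
scene seat [ 0.648 -0.444  0.002] 0.63 [145. 219.]
scene collar_mid [0.808 0.106 0.002] 0.67 [297. 293.]
scene collar_mid [0.549 0.042 0.114] 0.64 [292. 200.]
scene collar_mid [0.306 0.127 0.112] 0.58 [328. 144.]
scene colla
[... 756 characters left out ...]
0.082] 0.41 [341. 272.]
top collar_mid [0.547 0.036 0.112] 0.39 [277. 199.]
top collar_line [0.287 0.154 0.118] 0.57 [242. 271.]
top collar_line [ 0.275 -0.178  0.088] 0.47 [337. 276.]
top collar_line [0.534 0.065 0.119] 0.45 [269. 202.]
top collar_line [ 0.545 -0.204  0.09 ] 0.41 [343. 201.]
top lock_mark [0.653 0.423 0.   ] 0.69 [178. 175.]
top lock_mark [0.53  0.065 0.12 ] 0.53 [269. 203.]
top lock_mark [0.469 0.3   0.001] 0.16 [208. 223.]
top module_a [ 0.644 -0.445 -0.   ] 0.86 [401. 181.]
top module_a [0.651 0.427 0.001] 0.73 [177. 176.]
top module_a [ 0.468  0.554 -0.004] 0.73 [141. 222.]
top module_a [0.532 0.063 0.119] 0.52 [270. 202.]
top bottle [0.467 0.556 0.002] 0.56 [140. 222.]
```

```bash
python3 - <<'E'
import cv2
a=cv2.imread('pics/scene0.png');b=cv2.imread('pics/top0.png')
A=cv2.resize(a[90:330,120:480],None,fx=2.2,fy=2.2,interpolation=3)
cv2.imwrite('pics/s1.png',A)
B=cv2.resize(b[140:320,120:430],None,fx=2.55,fy=2.55,interpolation=3)
cv2.imwrite('pics/t1.png',B)
E
```

```text
(no output)
```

View pics/s1.png

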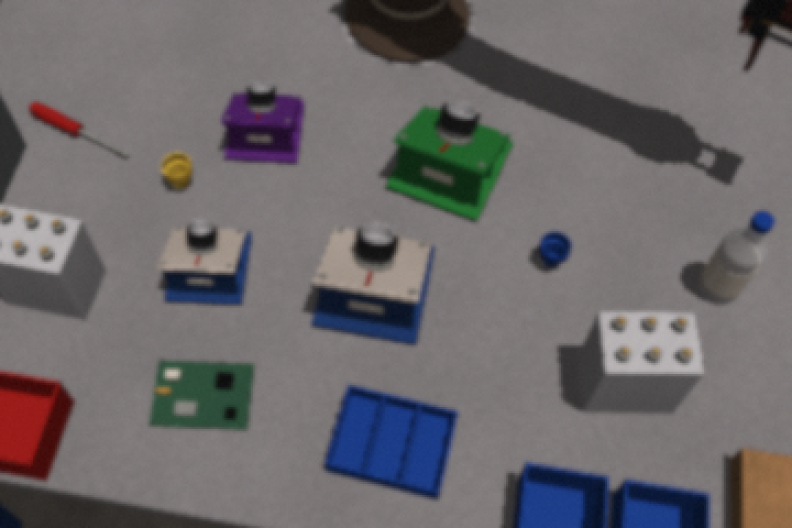

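View pics/t1.png

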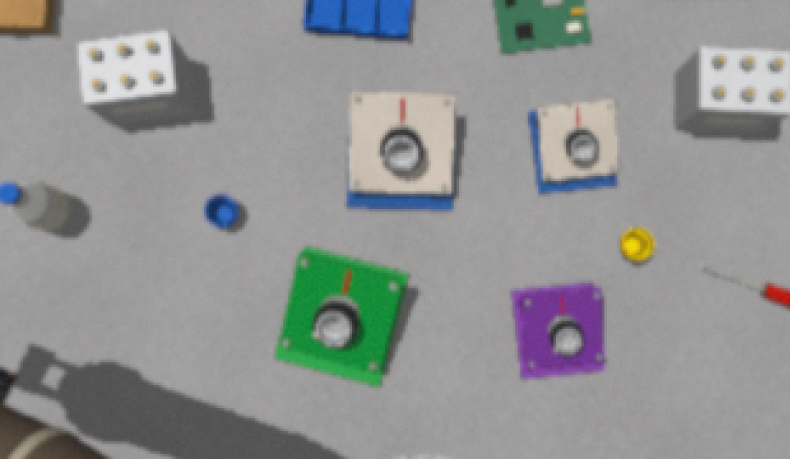

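The scene view shows the stand that fits: a white plate on a blue base, the larger of its two, with its collar at about (292,200) px. The blue cup is at about (369,208) px. The top view shows the red mark on the +x (far) side, so the axis leans towards -x. I'll move over the cup first.

```bash
cat >> h.py <<'E'
def rel(p,Rt=None):
    """print shift/turn (tool units) from the current pose to position p, rotation Rt"""
    s=manip.observe(); R0=R.from_quat(s['tcp_rot'])
    d=R0.inv().apply(np.array(p)-s['eef_pos'])/0.12
    t=np.zeros(3) if Rt is None else (R0.inv()*Rt).as_rotvec()/(np.pi/2)
    print('rel',np.round(d,3),np.round(t,3),'rows',np.ceil(max(np.linalg.norm(d)*.12/.05,np.linalg.norm(t)*90/8.59)))
def st():
    s=manip.observe(); Rm=R.from_quat(s['tcp_rot']).as_matrix()
    print('t',round(float(s['time']),2),'p',np.round(s['eef_pos'],4),'z',np.round(Rm[:,2],3),'y',np.round(Rm[:,1],3),'q',np.round(s['qpos'],2),'F',np.round(s['contact_force'],1),'g',round(float(s['grip_width']),4))
def down(az,tilt=0,yaw=0):
    """tool z pointing down tilted by tilt towards azimuth az; jaw (y) along azimuth 'az' then turned by yaw about tool z (rad)"""
    z=np.array([np.sin(tilt)*np.cos(az),np.sin(tilt)*np.sin(az),-np.cos(tilt)])
    y=np.array([np.cos(tilt)*np.cos(az),np.cos(tilt)*np.sin(az),np.sin(tilt)])
    return R.from_matrix(np.c_[np.cross(y,z),y,z])*R.from_rotvec([0,0,yaw])
E
python3 - <<'E'
from h import *
st(); rel([.469,.302,.2],down(np.arctan2(.302,.469)))
E
```

```text
t 0.9 p [0.2375 0.5781 0.2227] z [ 0.  0. -1.] y [0.38  0.925 0.   ] q [-1.25  0.41 -0.01  1.6   0.01  1.13 -0.08] F [-0.7 -0.4 -0.1] g 0.0876
rel [-2.659 -1.395  0.189] [0.    0.    0.388] rows 8.0
```

Request:
{"name": "arm_command", "arguments": {"steps": [[-0.3,-0.16,0.02,0,0,0.05,-1],[-0.6,-0.32,0.04,0,0,0.1,-1],[-1,-0.52,0.06,0,0,0.15,-1],[-1,-0.52,0.06,0,0,0.15,-1]]}}

```text
time: 1.3
eef_pos: [0.3303, 0.4692, 0.2156]
tcp_rot: [0.313, 0.95, -0.001, 0.002]
contact_force: [-0.4, -0.5, 0.0]
grip_width: 0.0879
```

```bash
python3 - <<'E'
from h import *
st(); rel([.469,.302,.2],down(np.arctan2(.302,.469)))
E
```

```text
t 1.3 p [0.3303 0.4692 0.2156] z [ 0.003 -0.003 -1.   ] y [ 0.594  0.804 -0.001] q [-1.1   0.33  0.08  1.74 -0.02  1.08 -0.09] F [-0.4 -0.5  0. ] g 0.0879
rel [-1.757 -0.433  0.136] [0.    0.002 0.231] rows 5.0
```

Request:
{"name": "arm_command", "arguments": {"steps": [[-0.4,-0.1,0.02,0,0,0.06,-1],[-0.8,-0.2,0.04,0,0,0.11,-1],[-1,-0.25,0.06,0,0,0.13,-1],[-1,-0.25,0.06,0,0,0.13,-1]]}}

```text
time: 1.7
eef_pos: [0.4125, 0.3693, 0.2089]
tcp_rot: [0.412, 0.911, -0.001, 0.003]
contact_force: [-0.2, 0.4, 0.0]
grip_width: 0.088
```

```bash
python3 - <<'E'
from h import *
st(); rel([.469,.302,.2],down(np.arctan2(.302,.469)))
c=cap('wrist','w0.png')
for q in ['blue_cup','collar_mid','collar_line']:
  for d in manip.place_of(q,'wrist')[:3]: print(q,np.round(d['location'],3),round(d['conf'],2),np.round(proj(c,d['location'])[0]))
E
```

```text
t 1.7 p [0.4125 0.3693 0.2089] z [ 0.004 -0.004 -1.   ] y [0.75  0.661 0.   ] q [-0.96  0.3   0.17  1.8  -0.05  1.05 -0.05] F [-0.2  0.4  0. ] g 0.088
rel [-0.731 -0.017  0.078] [0.    0.004 0.096] rows 2.0
blue_cup [ 0.47   0.304 -0.   ] 0.92 [280. 259.]
```

Request:
{"name": "arm_command", "arguments": {"steps": [[-0.4,-0.01,0.2,0,0,0.05,-1],[-0.73,-0.02,0.5,0,0,0.1,-1],[-0.73,-0.02,0.8,0,0,0.1,-1],[-0.73,-0.02,0.8,0,0,0.1,-1]]}}

```text
time: 2.3
eef_pos: [0.4623, 0.3067, 0.1089]
tcp_rot: [0.477, 0.879, -0.004, -0.0]
contact_force: [-1.0, 0.2, -0.1]
grip_width: 0.0879
```

```bash
python3 - <<'E'
from h import *
c=cap('wrist','w1.png')
for d in manip.place_of('blue_cup','wrist')[:3]: print(np.round(d['location'],3),round(d['conf'],2),np.round(proj(c,d['location'])[0]))
m=manip.regions_of('blue_cup','wrist')
if m: print(m[0]['conf'],np.argwhere(m[0]['mask']).mean(0),np.argwhere(m[0]['mask']).min(0),np.argwhere(m[0]['mask']).max(0))
st(); rel([.4695,.303,.028],down(np.arctan2(.302,.469)))
E
```

```text
[ 0.471  0.303 -0.001] 0.72 [287. 220.]
0.6 [236.03681334 281.79350014] [202 250] [269 314]
t 2.45 p [0.4645 0.3105 0.1144] z [ 0.002 -0.    -1.   ] y [0.837 0.547 0.002] q [-0.84  0.42  0.21  1.89 -0.11  0.85  0.  ] F [-0.4  0.1 -0.2] g 0.0882
rel [-0.074 -0.001  0.72 ] [0.001 0.001 0.004] rows 2.0
```

View pics/w1.png

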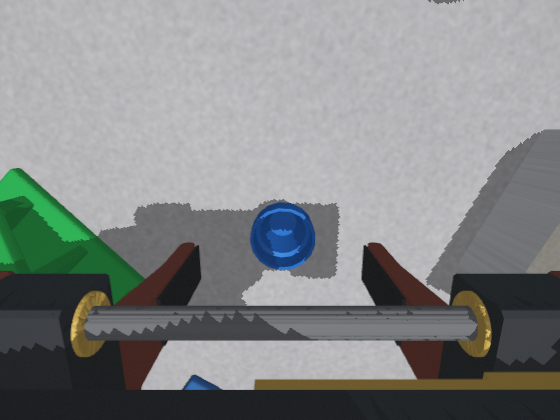

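The wrist view shows the cup rim centred at about (282,235) px, midway between the jaws and with free space round it. I'll descend.

```bash
python3 - <<'E'
from h import *
c=cap('wrist')
p=onplane(c,[282.5,235.5],[0,0,.05],[0,0,1]);print(p)
rel([p[0],p[1],.028],down(np.arctan2(.302,.469)))
E
```

```text
[0.47007013 0.30552943 0.05      ]
rel [-0.058  0.01   0.725] [0.002 0.001 0.004] rows 2.0
```

Request:
{"name": "arm_command", "arguments": {"steps": [[-0.06,0.005,0.3,0,0,0,-1],[-0.065,0.005,0.6,0,0,0,-1],[-0.065,0.005,0.72,0,0,0,-1],[-0.065,0.005,0.72,0,0,0,-1],[-0.065,0.005,0.72,0,0,0,-1]]}}

```text
time: 3.0
eef_pos: [0.4706, 0.3056, 0.0301]
tcp_rot: [0.476, 0.88, 0.002, 0.002]
contact_force: [-0.3, 0.2, 1.0]
grip_width: 0.0882
```

Request:
{"name": "arm_command", "arguments": {"steps": [[0,0,0,0,0,0,1],[0,0,0,0,0,0,1],[0,0,0,0,0,0,1],[0,0,0,0,0,0,1],[0,0,0,0,0,0,1],[0,0,0,0,0,0,1],[0,0,0,0,0,0,1]]}}

```text
time: 3.7
eef_pos: [0.4704, 0.3055, 0.0302]
tcp_rot: [0.476, 0.88, 0.002, 0.002]
contact_force: [-1.7, 0.1, 4.0]
grip_width: 0.0478
```

Request:
{"name": "arm_command", "arguments": {"steps": [[0,0,-0.3,0,0,0,1],[0,0,-0.6,0,0,0,1],[-0.2,0,-1,0,0,0.08,1],[-0.5,0,-1,0,0,0.14,1],[-0.8,0,-1,0,0,0.2,1],[-0.8,0,-1,0,0,0.2,1]]}}

```text
time: 4.3
eef_pos: [0.5255, 0.2197, 0.151]
tcp_rot: [0.611, 0.791, 0.002, 0.003]
contact_force: [0.2, 0.1, -0.9]
grip_width: 0.0476
```

```bash
python3 - <<'E'
from h import *
st(); rel([.46,.04,.26],down(0,np.radians(28)))
c=cap('wrist'); t=cap('top'); s=cap('scene')
# plate geometry from top view: seat estimate
for n,c in (('wrist',c),('top',t),('scene',s)):
  for q in ['collar_mid','collar_line','lock_mark','seat']:
    for d in manip.place_of(q,n)[:6]:
      l=np.array(d['location'])
      if abs(l[0]-.55)<.09 and abs(l[1]-.04)<.1: print(n,q,np.round(l,3),round(d['conf'],2),np.round(proj(c,l)[0]))
E
```

```text
t 4.3 p [0.5255 0.2197 0.151 ] z [ 0.007 -0.    -1.   ] y [0.968 0.252 0.007] q [-0.73  0.39  0.32  1.84 -0.15  0.93 -0.09] F [ 0.2  0.1 -0.9] g 0.0476
rel [-1.313 -0.9   -0.912] [-0.305 -0.039  0.159] rows 5.0
top collar_mid [0.545 0.036 0.113] 0.63 [277. 199.]
top collar_line [0.533 0.065 0.12 ] 0.52 [269. 202.]
top lock_mark [0.533 0.066 0.122] 0.26 [269. 202.]
top seat [0.534 0.064 0.12 ] 0.31 [270. 202.]
scene collar_mid [0.55  0.041 0.115] 0.65 [291. 200.]
scene collar_line [0.53  0.071 0.118] 0.74 [302. 196.]
```

Request:
{"name": "arm_command", "arguments": {"steps": [[0,-0.2,-0.3,0,0,0,1],[-0.2,-0.5,-0.6,-0.05,0,0.04,1],[-0.4,-0.8,-0.9,-0.1,-0.01,0.08,1],[-0.65,-0.9,-0.9,-0.18,-0.02,0.12,1],[-0.95,-0.9,-0.9,-0.25,-0.03,0.16,1],[-1,-0.9,-0.9,-0.305,-0.039,0.16,1],[-1,-0.9,-0.9,-0.305,-0.039,0.16,1]]}}

```text
time: 5.75
eef_pos: [0.4471, 0.0793, 0.2571]
tcp_rot: [0.684, 0.689, 0.172, 0.169]
contact_force: [0.3, 0.9, -0.3]
grip_width: 0.048
```

```bash
python3 - <<'E'
from h import *
st(); rel([.46,.04,.26],down(0,np.radians(28)))
c=cap('wrist','w2.png')
for q in ['collar_mid','collar_line','lock_mark','seat']:
    for d in manip.place_of(q,'wrist')[:6]:
      l=np.array(d['location']); print(q,np.round(l,3),round(d['conf'],2),np.round(proj(c,l)[0]))
E
```

```text
t 5.75 p [0.4471 0.0793 0.2571] z [ 0.468  0.006 -0.884] y [0.884 0.006 0.468] q [-0.77 -0.23  0.28  2.32  0.47  0.65 -0.8 ] F [ 0.3  0.9 -0.3] g 0.048
rel [-0.328  0.104  0.027] [-0.001 -0.004  0.004] rows 1.0
collar_line [0.532 0.069 0.119] 0.81 [291. 210.]
```

View pics/w2.png

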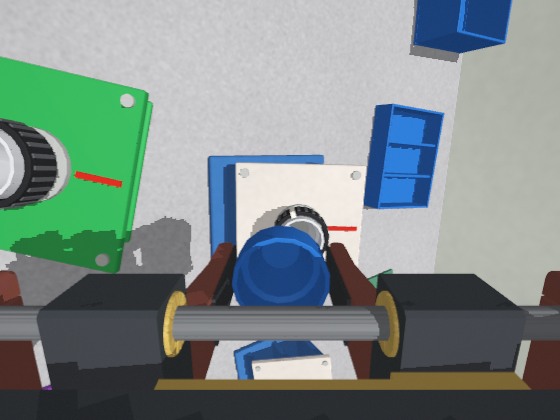

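The wrist view shows the held cup partly hiding the target collar. The white line is at about (291,212) px and the red mark at about (343,229) px. I'll shift sideways (-y) for a clear view of the stand.

Request:
{"name": "arm_command", "arguments": {"steps": [[-0.4,0,0,0,0,0,1],[-0.8,0.1,0,0,0,0,1],[-0.95,0.2,0,0,0,0,1],[-0.95,0.2,0,0,0,0,1],[-0.95,0.2,0,0,0,0,1]]}}

```text
time: 6.5
eef_pos: [0.4728, -0.0318, 0.2691]
tcp_rot: [0.683, 0.69, 0.171, 0.168]
contact_force: [-1.2, -0.4, -0.4]
grip_width: 0.048
```

```bash
python3 - <<'E'
from h import *
st()
c=cap('wrist','w3.png'); import pickle; pickle.dump(c,open('w3.pkl','wb'))
for q in ['collar_mid','collar_line','lock_mark','seat']:
    for d in manip.place_of(q,'wrist')[:6]:
      l=np.array(d['location']); print(q,np.round(l,3),round(d['conf'],2),np.round(proj(c,l)[0]))
E
```

```text
t 6.5 p [ 0.4728 -0.0318  0.2691] z [ 0.465  0.005 -0.885] y [0.885 0.007 0.465] q [-0.72 -0.27  0.56  2.28  0.35  0.63 -0.37] F [-1.2 -0.4 -0.4] g 0.048
collar_mid [ 0.563 -0.227  0.08 ] 0.57 [273. 337.]
collar_line [0.532 0.067 0.118] 0.76 [262.  99.]
```

View pics/w3.png

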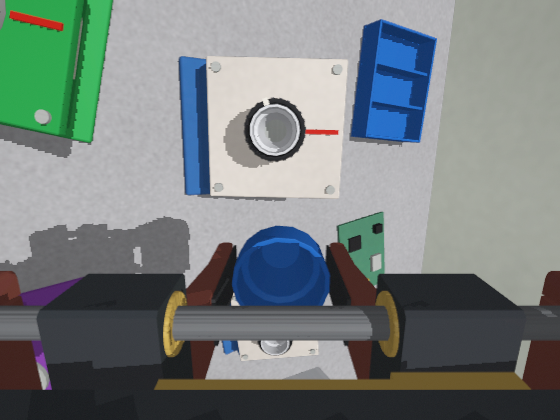

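The view is now clear: the plate corners are near (207,57), (347,60), (341,198) and (208,194) px. The metal cup rim is centred near (275,128), the red mark is at about (322,131) and the white line at (264,100). I'll fit the stand pose from all three cameras.

```bash
cat > fit.py <<'E'
from h import *
import pickle
from scipy.optimize import least_squares
cs={'wrist':pickle.load(open('w3.pkl','rb')),'top':cap('top'),'scene':cap('scene')}
def frame(v):
    p=v[:3]; yaw,t=v[3],np.radians(28)
    return p,np.array([[np.cos(t)*np.cos(yaw),-np.sin(yaw),-np.sin(t)*np.cos(yaw)],[np.cos(t)*np.sin(yaw),np.cos(yaw),-np.sin(t)*np.sin(yaw)],[np.sin(t),0,np.cos(t)]])
corn=np.array([[-.075,.075,-.02],[.075,.075,-.02],[.075,-.075,-.02],[-.075,-.075,-.02]])
def w(v,l): p,M=frame(v); return p+np.atleast_2d(l)@M.T
v0=np.array([.554,.039,.103,0.])
obs={}
for n,c in cs.items():
    q=proj(c,w(v0,corn)); lo=(q.min(0)-12).astype(int); hi=(q.max(0)+12).astype(int)
    im=c['img'][lo[1]:hi[1],lo[0]:hi[0]].astype(int)
    warm=(im[:,:,0]>im[:,:,2]+5)&(im.min(2)>110)
    m=cv2.morphologyEx(warm.astype(np.uint8),cv2.MORPH_OPEN,np.ones((3,3)))
    k,lab,stt,_=cv2.connectedComponentsWithStats(m); b=1+stt[1:,4].argmax()
    h=cv2.convexHull(np.argwhere(lab==b)[:,::-1].astype(np.int32))
    for e in np.arange(.01,.1,.005):
        a=cv2.approxPolyDP(h,e*cv2.arcLength(h,True),True)[:,0]
        if len(a)<=4: break
    a=a+lo
    print(n,'pred',q.round().tolist(),'found',a.tolist(),stt[b,4])
    if len(a)==4: obs[n]=np.array([a[np.linalg.norm(a-x,axis=1).argmin()] for x in q],float)
obs_rim=np.array([275.,128.]); red=np.array([322.,131.5])
sig={'wrist':1.5,'top':1.,'scene':1.}
def res(v,use):
    r=[]
    for n in use: r+=list(((proj(cs[n],w(v,corn))-obs[n])/sig[n]).ravel())
    if 'wrist' in use:
        r+=list((proj(cs['wrist'],w(v,[0,0,.03]))[0]-obs_rim)/1.)
    return np.array(r)
for use in (list(obs),['wrist'],[k for k in obs if k!='wrist']):
    s=least_squares(res,v0,args=(use,),loss='soft_l1'); v=s.x
    print(use,v.round(4),'rms',np.sqrt((res(v,use)**2).mean()).round(2),'collar_mid',w(v,[0,0,.011]).round(4), 'n',frame(v)[1][:,2].round(3))
    print('  red pred',proj(cs['wrist'],w(v,[.04,0,-.02])).round(1))
    print((obs['wrist']-proj(cs['wrist'],w(v,corn))).round(1).tolist())
E
python3 fit.py
```

```text
wrist pred [[204.0, 54.0], [348.0, 55.0], [340.0, 196.0], [211.0, 196.0]] found [[347, 60], [337, 198], [210, 194], [207, 56]] 15468
top pred [[256.0, 214.0], [256.0, 175.0], [298.0, 176.0], [296.0, 215.0]] found [[298, 177], [288, 215], [257, 212], [258, 175]] 1209
scene pred [[315.0, 200.0], [310.0, 225.0], [262.0, 217.0], [271.0, 193.0]] found [[315, 199], [309, 226], [261, 218], [271, 192]] 1015
['wrist', 'top', 'scene'] [ 0.5557  0.0382  0.0989 -0.0285] rms 1.77 collar_mid [[0.5505 0.0383 0.1086]] n [-0.469  0.013  0.883]
  red pred [[311.3 131.3]]
[[0.2, 1.1], [-1.0, 0.4], [-0.6, -0.3], [0.4, -0.2]]
['wrist'] [ 0.5572  0.0385  0.0961 -0.0279] rms 0.41 collar_mid [[0.552  0.0386 0.1058]] n [-0.469  0.013  0.883]
  red pred [[311. 131.]]
[[-0.4, 0.7], [-0.4, 0.1], [-0.2, 0.5], [-0.3, 0.5]]
['top', 'scene'] [ 0.555   0.0374  0.1018 -0.027 ] rms 2.24 collar_mid [[0.5498 0.0376 0.1116]] n [-0.469  0.013  0.883]
  red pred [[312.2 132. ]]
[[0.2, 0.9], [-2.1, 0.4], [-1.8, -1.4], [0.1, -1.4]]
```

```bash
cat >> h.py <<'E'
S=np.array([.5557,.038,.099]); YAW=-.028
RT=down(YAW,np.radians(28)); N=-RT.as_matrix()[:,2]
def seat(h,yaw=0,off=(0,0)):
    X=np.array(RT.as_matrix()[:,1]); Y=np.cross(N,X)
    rel(S+N*h+X*off[0]+Y*off[1],RT*R.from_rotvec([0,0,yaw]))
def inseat():
    s=manip.observe(); X=RT.as_matrix()[:,1]; Y=np.cross(N,X); d=s['eef_pos']-S
    Fs=np.array(s['contact_force']); print('seatframe x,y,z mm',np.round([d@X*1e3,d@Y*1e3,d@N*1e3],1),'F xyz',np.round([Fs@X,Fs@Y,Fs@N],1))
E
python3 - <<'E'
from h import *
st(); inseat(); seat(.09)
E
```

```text
t 6.85 p [ 0.4722 -0.0317  0.2689] z [ 0.466  0.006 -0.885] y [0.885 0.009 0.466] q [-0.72 -0.27  0.56  2.29  0.35  0.63 -0.37] F [ 0.1  0.  -1.1] g 0.0476
seatframe x,y,z mm [  7.8 -72.  188.3] F xyz [-0.5  0.  -1. ]
rel [ 0.586 -0.041  0.831] [-0.003 -0.012  0.021] rows 3.0
```

Request:
{"name": "arm_command", "arguments": {"steps": [[0.3,0,0,0,-0.01,0.02,1],[0.58,-0.04,0.2,0,-0.01,0.02,1],[0.58,-0.04,0.5,0,-0.01,0.02,1],[0.585,-0.04,0.8,0,-0.01,0.02,1],[0.585,-0.04,0.83,0,-0.01,0.02,1],[0.585,-0.04,0.83,0,-0.01,0.02,1]]}}

```text
time: 7.45
eef_pos: [0.5129, 0.0388, 0.1777]
tcp_rot: [0.695, 0.678, 0.167, 0.171]
contact_force: [-1.3, -0.3, -0.6]
grip_width: 0.048
```

```bash
python3 - <<'E'
from h import *
c=cap('wrist','w4.png'); st(); inseat(); seat(.045)
E
```

```text
t 7.5 p [0.5133 0.0389 0.1789] z [ 0.465 -0.01  -0.885] y [ 0.885 -0.023  0.465] q [-0.69  0.03  0.45  2.33  0.35  0.33 -0.58] F [-0.4  0.4 -1.3] g 0.0477
seatframe x,y,z mm [ 0.1 -0.2 90.5] F xyz [-1.   0.4 -1. ]
rel [0.001 0.001 0.379] [-0.003 -0.002  0.001] rows 1.0
```

View pics/w4.png

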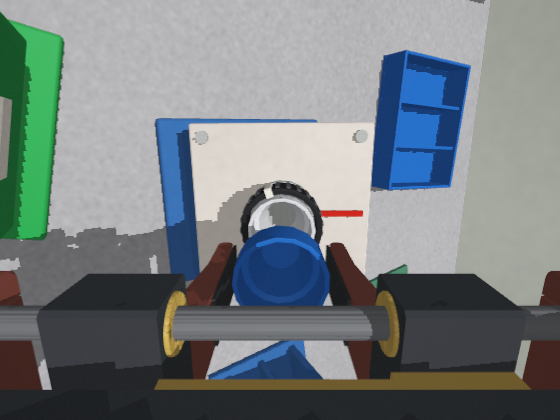

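The cup in the jaws and the metal rim are both centred at column 281, so they line up. I'll descend along the axis.

Request:
{"name": "arm_command", "arguments": {"steps": [[0,0,0.1,0,0,0,1],[0,0,0.2,0,0,0,1],[0,0,0.3,0,0,0,1],[0,0,0.36,0,0,0,1],[0,0,0.38,0,0,0,1],[0,0,0.38,0,0,0,1]]}}

```text
time: 8.1
eef_pos: [0.5346, 0.0385, 0.1393]
tcp_rot: [0.695, 0.678, 0.168, 0.171]
contact_force: [0.5, 0.4, -0.4]
grip_width: 0.0476
```

```bash
python3 - <<'E'
from h import *
st(); inseat(); seat(.035)
E
```

```text
t 8.1 p [0.5346 0.0385 0.1393] z [ 0.466 -0.01  -0.885] y [ 0.885 -0.023  0.466] q [-0.63  0.16  0.42  2.33  0.25  0.2  -0.48] F [ 0.5  0.4 -0.4] g 0.0476
seatframe x,y,z mm [ 0.3 -0.1 45.4] F xyz [ 0.2  0.5 -0.6]
rel [ 0.001 -0.002  0.087] [-0.003 -0.002  0.001] rows 1.0
```

Request:
{"name": "arm_command", "arguments": {"steps": [[0,0,0.04,0,0,0,1],[0,0,0.08,0,0,0,1],[0,0,0.085,0,0,0,1]]}}

```text
time: 8.4
eef_pos: [0.539, 0.0401, 0.13]
tcp_rot: [0.694, 0.678, 0.169, 0.17]
contact_force: [-4.9, 6.8, 1.2]
grip_width: 0.0478
```

```bash
python3 - <<'E'
from h import *
st(); inseat(); seat(.03)
E
```

```text
t 8.4 p [0.539  0.0401 0.13  ] z [ 0.465 -0.008 -0.885] y [ 0.885 -0.021  0.465] q [-0.6   0.19  0.4   2.33  0.23  0.17 -0.46] F [-4.9  6.8  1.2] g 0.0478
seatframe x,y,z mm [-0.3  1.6 35.2] F xyz [-3.9  6.6  3.4]
rel [-0.014  0.003  0.044] [-0.003 -0.003  0.002] rows 1.0
```

Request:
{"name": "arm_command", "arguments": {"steps": [[0.012,-0.01,0.0,0,0,0,1],[0.012,-0.01,0.03,0,0,0,1],[0.012,-0.01,0.05,0,0,0,1],[0.012,-0.01,0.05,0,0,0,1]]}}

```text
time: 8.8
eef_pos: [0.5406, 0.0418, 0.1252]
tcp_rot: [0.694, 0.678, 0.169, 0.17]
contact_force: [-15.5, 0.4, 21.7]
grip_width: 0.048
```

```bash
python3 - <<'E'
from h import *
st(); inseat(); seat(.025,off=(-.0015,.003))
E
```

```text
t 8.8 p [0.5406 0.0418 0.1252] z [ 0.466 -0.007 -0.885] y [ 0.884 -0.021  0.466] q [-0.6   0.2   0.39  2.33  0.23  0.16 -0.47] F [-15.5   0.4  21.7] g 0.048
seatframe x,y,z mm [-1.2  3.4 30.3] F xyz [-3.5 -0.1 26.4]
rel [-0.003 -0.003  0.044] [-0.002 -0.004  0.002] rows 1.0
```

Request:
{"name": "arm_command", "arguments": {"steps": [[0,0,0,0,0,0,-1],[0,0,0,0,0,0,-1],[0,0,0,0,0,0,-1],[0,0,0,0,0,0,-1],[0,0,0,0,0,0,-1],[0,0,-0.3,0,0,0,-1],[0,0,-0.6,0,0,0,-1],[0,0,-0.6,0,0,0,-1]]}}

```text
time: 9.6
eef_pos: [0.5074, 0.0426, 0.1922]
tcp_rot: [0.694, 0.678, 0.172, 0.171]
contact_force: [-0.0, 0.4, -0.1]
grip_width: 0.0877
```

```bash
python3 - <<'E'
from h import *
import pickle
c=cap('wrist','w5.png'); pickle.dump(c,open('w5.pkl','wb')); st(); inseat()
for d in manip.place_of('blue_cup','wrist')[:2]: print(d)
for d in manip.place_of('blue_cup','scene')[:2]: print(d)
s=cap('scene','s5.png'); t=cap('top','t5.png')
for n in ('scene','top'):
  for d in manip.place_of('blue_cup',n)[:2]: print(n,d)
E
```

```text
t 9.65 p [0.5076 0.0431 0.1909] z [ 0.47  -0.003 -0.883] y [ 0.883 -0.022  0.47 ] q [-0.76 -0.01  0.49  2.33  0.37  0.37 -0.61] F [-0.4  0.3 -0.5] g 0.0878
seatframe x,y,z mm [  0.5   3.8 103.8] F xyz [-0.6  0.3 -0.2]
{'location': [0.5514, 0.0413, 0.1034], 'conf': 0.69}
{'location': [0.4845, -0.0332, 0.2429], 'conf': 0.56}
scene {'location': [0.5538, 0.0394, 0.1027], 'conf': 0.53}
top {'location': [0.5539, 0.0389, 0.1016], 'conf': 0.59}
```

View pics/w5.png

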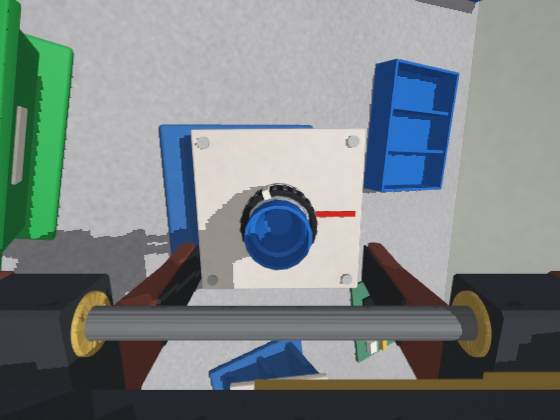

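The blue cup sits in the metal cup: its rim is centred near (279,234) px and the jaws are open and clear. I'll check the nest depth against the plate in the same picture.

```bash
cat > chk.py <<'E'
from h import *
import pickle
from scipy.optimize import least_squares
c=pickle.load(open('w5.pkl','rb')); im=c['img'].astype(int)
m=((im[:,:,2]>im[:,:,0]+40)).astype(np.uint8); m[:, :232]=0; m[:,325:]=0; m[:190]=0; m[275:]=0
h=cv2.convexHull(np.argwhere(m)[:,::-1].astype(np.int32)); 
print('rim bbox',h[:,0].min(0),h[:,0].max(0))
warm=((im[:,:,0]>im[:,:,2]+5)&(im.min(2)>110)).astype(np.uint8); warm[:100]=0; warm[300:]=0;warm[:,:170]=0;warm[:,380:]=0
ys,xs=np.nonzero(warm)
def edge(sel):  # right edge / top edge points
    return sel
top=[(x,np.nonzero(warm[:,x])[0].min()) for x in range(215,345,5)]
rt=[(np.nonzero(warm[y,:])[0].max()+1,y) for y in list(range(150,205,5))+list(range(225,240,5))]
lf=[(np.nonzero(warm[y,:])[0].min(),y) for y in range(140,190,5)]
print('top',top[0],top[-1],'rt',rt[0],rt[-1],'lf',lf[0],lf[-1])
def fr(v):
    Rr=down(v[3],np.radians(28)).as_matrix(); X=Rr[:,1]; n=-Rr[:,2]; return v[:3],X,np.cross(n,X),n
def pt(v,l): p,X,Y,n=fr(v); return p+np.outer(np.atleast_2d(l)[:,0],X)+np.outer(np.atleast_2d(l)[:,1],Y)+np.outer(np.atleast_2d(l)[:,2],n)
def dist(a,b,P):
    d=(b-a)/np.linalg.norm(b-a); P=np.array(P,float)-a; return P[:,0]*d[1]-P[:,1]*d[0]
def res(v):
    q=proj(c,pt(v,[[-.075,.075,-.02],[.075,.075,-.02],[.075,-.075,-.02],[-.075,-.075,-.02]]))
    return np.r_[dist(q[0],q[1],top),dist(q[1],q[2],rt),dist(q[0],q[3],lf),(q[2]-[359,288])*2]
s=least_squares(res,[.5557,.04,.1,-.028],loss='soft_l1'); print(s.x.round(4),np.abs(res(s.x)).mean().round(2))
a=np.linspace(0,2*np.pi,60)
for z in (.05,.055,.06):
    q=proj(c,pt(s.x,np.c_[.024*np.cos(a),.024*np.sin(a),0*a+z])); print(z,q.min(0).round(1),q.max(0).round(1))
for v in ([.555,.039,.1015,-.028],[*S,-.028]):
    q=proj(c,pt(np.array(v),np.c_[.024*np.cos(a),.024*np.sin(a),0*a+.05])); print(v,q.min(0).round(1),q.max(0).round(1))
E
python3 chk.py
```

```text
rim bbox [244 200] [312 269]
top (215, np.int64(130)) (340, np.int64(128)) rt (np.int64(365), 150) (np.int64(360), 235) lf (np.int64(192), 140) (np.int64(195), 185)
[ 0.5551  0.0369  0.1015 -0.013 ] 0.34
0.05 [245.1 205.6] [313.5 270.5]
0.055 [244.3 207.3] [314.2 273.5]
0.06 [243.5 209.1] [314.9 276.6]
[0.555, 0.039, 0.1015, -0.028] [244.8 202.1] [313.4 267.5]
[np.float64(0.5557), np.float64(0.038), np.float64(0.099), -0.028] [244.5 202.7] [312.2 267.3]
```

The rim's size and position match a nested cup: width 69 px against 68.4 px predicted, and bottom row 269 against 270.5. Next is the collar: straddle the cup and go down to collar mid-height.

```bash
python3 - <<'E'
from h import *
st(); inseat(); seat(.06,off=(-.001,.0025)); seat(-.006,off=(-.001,.0025))
E
```

```text
t 9.95 p [0.5068 0.0419 0.1878] z [ 0.465 -0.008 -0.885] y [ 0.885 -0.021  0.465] q [-0.76 -0.    0.49  2.34  0.37  0.37 -0.61] F [-0.6  0.4 -0.4] g 0.088
seatframe x,y,z mm [ -1.6   2.6 101.4] F xyz [-0.7  0.4 -0.1]
rel [-0.002  0.007  0.345] [-0.003 -0.003  0.002] rows 1.0
rel [-0.005  0.01   0.895] [-0.003 -0.003  0.002] rows 3.0
```

Request:
{"name": "arm_command", "arguments": {"steps": [[0,0,0.15,0,0,0,-1],[0,0.005,0.3,0,0,0,-1],[0,0.005,0.45,0,0,0,-1],[-0.005,0.01,0.6,0,0,0,-1],[-0.005,0.01,0.72,0,0,0,-1],[-0.005,0.01,0.72,0,0,0,-1]]}}

```text
time: 10.55
eef_pos: [0.5471, 0.0397, 0.1086]
tcp_rot: [0.695, 0.679, 0.165, 0.169]
contact_force: [-0.7, -0.7, -0.4]
grip_width: 0.0878
```

```bash
python3 - <<'E'
from h import *
st(); inseat(); seat(-.006,off=(-.001,.0025))
E
```

```text
t 10.55 p [0.5471 0.0397 0.1086] z [ 0.46  -0.011 -0.888] y [ 0.888 -0.021  0.46 ] q [-0.52  0.25  0.33  2.32  0.28  0.13 -0.52] F [-0.7 -0.7 -0.4] g 0.0878
seatframe x,y,z mm [-3.1  1.5 12.6] F xyz [-0.8 -0.7 -0.1]
rel [0.008 0.02  0.155] [-0.007 -0.001  0.003] rows 1.0
```

Request:
{"name": "arm_command", "arguments": {"steps": [[0.008,0.02,0.08,0,0,0,-1],[0.008,0.02,0.14,0,0,0,-1],[0.008,0.02,0.15,0,0,0,-1],[0.008,0.02,0.15,0,0,0,-1]]}}

```text
time: 10.95
eef_pos: [0.5571, 0.0396, 0.0922]
tcp_rot: [0.696, 0.679, 0.164, 0.169]
contact_force: [-0.4, 0.1, 0.5]
grip_width: 0.0875
```

```bash
python3 - <<'E'
from h import *
st(); inseat(); seat(-.006,off=(-.001,.0025))
E
```

```text
t 10.95 p [0.5571 0.0396 0.0922] z [ 0.457 -0.012 -0.889] y [ 0.889 -0.022  0.458] q [-0.31  0.29  0.09  2.3   0.77  0.13 -1.  ] F [-0.4  0.1  0.5] g 0.0875
seatframe x,y,z mm [-2.   1.7 -6.7] F xyz [-0.1  0.1  0.6]
rel [ 0.007  0.008 -0.006] [-0.009 -0.001  0.002] rows 1.0
```

Request:
{"name": "arm_command", "arguments": {"steps": [[0.007,0.008,0,-0.005,0,0,1],[0.007,0.008,0,-0.005,0,0,1],[0.007,0.008,0,-0.005,0,0,1],[0.007,0.008,0,-0.005,0,0,1],[0.007,0.008,0,-0.005,0,0,1]]}}

```text
time: 11.45
eef_pos: [0.5581, 0.0405, 0.0926]
tcp_rot: [0.695, 0.678, 0.167, 0.171]
contact_force: [1.4, -0.8, -1.6]
grip_width: 0.0594
```

```bash
python3 - <<'E'
from h import *
st(); inseat(); seat(-.006,off=(-.001,.0025))
E
```

```text
t 11.45 p [0.5581 0.0405 0.0926] z [ 0.464 -0.012 -0.886] y [ 0.885 -0.021  0.465] q [-0.3   0.29  0.07  2.3   0.88  0.13 -1.11] F [ 1.4 -0.8 -1.6] g 0.0594
seatframe x,y,z mm [-0.9  2.6 -6.7] F xyz [ 0.4 -0.8 -2.1]
rel [-0.001 -0.001 -0.006] [-0.004 -0.001  0.002] rows 1.0
```

Request:
{"name": "arm_command", "arguments": {"steps": [[0,0,0,0,0,0.07,1],[0,0,0,0,0,0.14,1],[0,0,0,0,0,0.21,1],[0,0,0,0,0,0.28,1],[0,0,0,0,0,0.28,1]]}}

```text
time: 11.95
eef_pos: [0.5591, 0.0402, 0.0932]
tcp_rot: [0.827, 0.508, 0.201, 0.131]
contact_force: [6.3, -1.7, -3.7]
grip_width: 0.0597
```

```bash
python3 - <<'E'
from h import *
st(); inseat(); seat(-.006,off=(-.001,.0025)); print(np.round(manip.observe()['wrist_torque'],2))
E
```

```text
t 11.95 p [0.5591 0.0402 0.0932] z [ 0.466 -0.012 -0.885] y [ 0.788 -0.449  0.421] q [-0.3   0.29  0.07  2.3   0.87  0.13 -1.55] F [ 6.3 -1.7 -3.7] g 0.0597
seatframe x,y,z mm [ 0.2  2.3 -6.7] F xyz [ 3.9 -1.5 -6.3]
rel [-0.003 -0.01  -0.006] [-0.003 -0.    -0.281] rows 3.0
[-0.04  0.22 -0.24]
```

Request:
{"name": "arm_command", "arguments": {"steps": [[0,0,0,0,0,0.08,1],[0,0,0,0,0,0.16,1],[0,0,0,0,0,0.24,1],[0,0,0,0,0,0.32,1],[0,0,0,0,0,0.4,1],[0,0,0,0,0,0.48,1],[0,0,0,0,0,0.56,1],[0,0,0,0,0,0.6,1]]}}

```text
time: 12.75
eef_pos: [0.5604, 0.0384, 0.0939]
tcp_rot: [0.968, 0.074, 0.239, 0.026]
contact_force: [7.1, -8.4, -4.2]
grip_width: 0.0596
```

```bash
python3 - <<'E'
from h import *
st(); inseat(); seat(-.006,off=(-.001,.0025)); print(np.round(manip.observe()['wrist_torque'],2))
E
```

```text
t 12.75 p [0.5604 0.0384 0.0939] z [ 0.467 -0.014 -0.884] y [ 0.131 -0.988  0.085] q [-0.3   0.29  0.08  2.3   0.87  0.13 -2.49] F [ 7.1 -8.4 -4.2] g 0.0596
seatframe x,y,z mm [ 1.8  0.5 -6.8] F xyz [ 4.5 -8.2 -7.2]
rel [-0.02  -0.02  -0.006] [-0.001  0.002 -0.885] rows 10.0
[-0.44 -0.43  0.16]
```

Request:
{"name": "arm_command", "arguments": {"steps": [[0,0,0,0,0,0,-1],[0,0,0,0,0,0,-1],[0,0,0,0,0,0,-1],[0,0,0,0,0,0,-1],[0,0,0,0,0,0,-1]]}}

```text
time: 13.25
eef_pos: [0.5603, 0.0387, 0.0938]
tcp_rot: [0.968, 0.074, 0.239, 0.026]
contact_force: [-0.3, -0.2, 0.0]
grip_width: 0.0875
```

Request:
{"name": "arm_command", "arguments": {"steps": [[0,0,0,0,0,-0.09,-1],[0,0,0,0,0,-0.18,-1],[0,0,0,0,0,-0.27,-1],[0,0,0,0,0,-0.36,-1],[0,0,0,0,0,-0.45,-1],[0,0,0,0,0,-0.54,-1],[0,0,0,0,0,-0.63,-1],[0,0,0,0,0,-0.7,-1]]}}

```text
time: 14.05
eef_pos: [0.5602, 0.0388, 0.0938]
tcp_rot: [0.785, 0.571, 0.19, 0.147]
contact_force: [-0.9, -1.1, 0.1]
grip_width: 0.0878
```

```bash
python3 - <<'E'
from h import *
st(); inseat(); seat(-.006,yaw=.3,off=(.0005,.0015))
t=cap('wrist','w6.png')
for n in ('wrist',):
  for q in ('blue_cup','collar_line'):
    for d in manip.place_of(q,n)[:2]: print(q,d)
E
```

```text
t 14.05 p [0.5602 0.0388 0.0938] z [ 0.467 -0.014 -0.884] y [ 0.841 -0.304  0.448] q [-0.07  0.3  -0.19  2.28  1.11  0.2  -1.6 ] F [-0.9 -1.1  0.1] g 0.0878
seatframe x,y,z mm [ 1.5  0.9 -6.7] F xyz [-0.7 -1.1  0.5]
rel [ 0.003 -0.01  -0.006] [-0.002  0.001  0.01 ] rows 1.0
blue_cup {'location': [0.5505, 0.0387, 0.1014], 'conf': 0.68}
collar_line {'location': [0.5653, 0.0541, 0.1338], 'conf': 0.61}
```

View pics/w6.png

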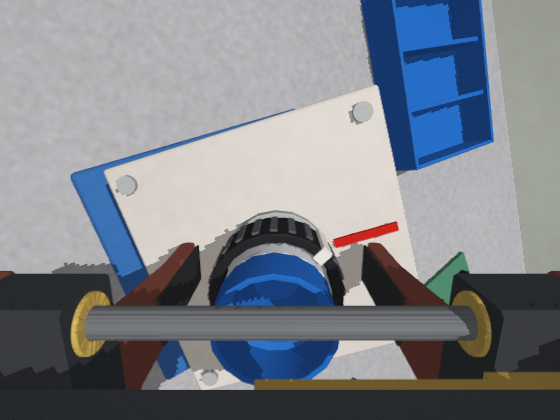

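The white line (322,256 px) is now about 45° short of the red mark (365,234 px), and the cup is still nested. I'll regrip and finish the turn.

Request:
{"name": "arm_command", "arguments": {"steps": [[0,-0.005,0,0,0,0,1],[0,-0.005,0,0,0,0,1],[0,-0.005,0,0,0,0,1],[0,-0.005,0,0,0,0,1],[0,-0.005,0,0,0,0,1]]}}

```text
time: 14.7
eef_pos: [0.5586, 0.0393, 0.0928]
tcp_rot: [0.787, 0.568, 0.19, 0.146]
contact_force: [-5.8, 2.6, -0.2]
grip_width: 0.0595
```

Request:
{"name": "arm_command", "arguments": {"steps": [[0,0,0,0,0,0.08,1],[0,0,0,0,0,0.16,1],[0,0,0,0,0,0.24,1],[0,0,0,0,0,0.32,1],[0,0,0,0,0,0.4,1],[0,0,0,0,0,0.46,1],[0,0,0,0,0,0.48,1],[0,0,0,0,0,0.48,1]]}}

```text
time: 15.5
eef_pos: [0.5609, 0.0396, 0.0944]
tcp_rot: [0.94, 0.239, 0.232, 0.066]
contact_force: [5.9, -1.3, 1.9]
grip_width: 0.0592
```

```bash
python3 - <<'E'
from h import *
st(); inseat(); seat(-.006,yaw=.3,off=(.0005,.0015)); T=manip.observe()['wrist_torque'];print(np.round(T,2),np.dot(T,N))
E
```

```text
t 15.5 p [0.5609 0.0396 0.0944] z [ 0.469 -0.013 -0.883] y [ 0.42  -0.877  0.235] q [-0.19  0.29 -0.05  2.29  1.01  0.16 -2.28] F [ 5.9 -1.3  1.9] g 0.0592
seatframe x,y,z mm [ 2.4  1.7 -6.4] F xyz [ 6.1 -1.1 -1.2]
rel [-0.015 -0.006 -0.004] [-0.     0.    -0.474] rows 5.0
[-0.65 -0.68  0.72] 0.9258429833856782
```

Request:
{"name": "arm_command", "arguments": {"steps": [[0,0,0,0,0,0.02,1],[0,0,0,0,0,0.04,1],[0,0,0,0,0,0.04,1]]}}

```text
time: 15.8
eef_pos: [0.5618, 0.0398, 0.095]
tcp_rot: [0.947, 0.21, 0.235, 0.059]
contact_force: [5.4, -1.7, 0.6]
grip_width: 0.0597
```

```bash
python3 - <<'E'
from h import *
st(); inseat(); seat(-.006,yaw=.3,off=(.0005,.0015)); T=manip.observe()['wrist_torque'];print(np.round(T,2),np.dot(T,N))
E
```

```text
t 15.8 p [0.5618 0.0398 0.095 ] z [ 0.47  -0.012 -0.883] y [ 0.369 -0.905  0.21 ] q [-0.2   0.29 -0.03  2.29  1.    0.16 -2.34] F [ 5.4 -1.7  0.6] g 0.0597
seatframe x,y,z mm [ 3.4  2.  -6.3] F xyz [ 5.  -1.6 -2. ]
rel [-0.024 -0.008 -0.003] [ 0.    -0.001 -0.514] rows 6.0
[-0.72 -0.44  0.84] 1.0788390444935783
```

Request:
{"name": "arm_command", "arguments": {"steps": [[0,0,0,0,0,0,-1],[0,0,0,0,0,0,-1],[0,0,0,0,0,0,-1],[0,0,0,0,0,0,-1],[0,0,-0.15,0,0,0,-1],[0,0,-0.4,0,0,0,-1],[0,0,-0.7,0,0,0,-1],[0,0,-1,0,0,0,-1]]}}

```text
time: 16.6
eef_pos: [0.504, 0.0416, 0.2012]
tcp_rot: [0.948, 0.21, 0.234, 0.058]
contact_force: [0.9, -0.2, -0.3]
grip_width: 0.088
```

```bash
python3 - <<'E'
from h import *
st(); inseat(); c=cap('wrist','w7.png')
for q in ('blue_cup','collar_line'):
    for d in manip.place_of(q,'wrist')[:2]: print(q,d)
E
```

```text
t 16.6 p [0.504  0.0416 0.2012] z [ 0.468 -0.012 -0.884] y [ 0.37  -0.905  0.208] q [ 0.14  0.02 -0.41  2.28  0.37  0.41 -1.72] F [ 0.9 -0.2 -0.3] g 0.088
seatframe x,y,z mm [  2.2   2.2 114.6] F xyz [ 0.6 -0.1 -0.7]
blue_cup {'location': [0.5533, 0.0405, 0.1003], 'conf': 0.72}
collar_line {'location': [0.5681, 0.04, 0.1349], 'conf': 0.55}
```

View pics/w7.png

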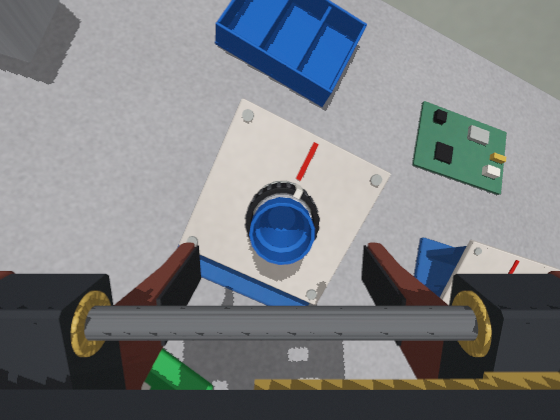

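The white line (298,192 px) points at the red stripe, which runs from (299,179) to (316,144) px, and the cup is still nested. I'll compute the angle difference.

```bash
python3 - <<'E'
from h import *
c=cap('wrist'); im=c['img'].astype(int); X=RT.as_matrix()[:,1];Y=np.cross(N,X)
def cen(m,x0,x1,y0,y1):
    k=np.zeros_like(m);k[y0:y1,x0:x1]=m[y0:y1,x0:x1]; return k
r,g,b=im[:,:,0],im[:,:,1],im[:,:,2]
red=cen((r>g+80)&(r>150),285,335,135,190); wl=cen((im.min(2)>150),288,308,184,200)
blu=cen((b>r+40),240,325,190,270)
P=np.argwhere(red)[:,::-1]; W=np.argwhere(wl)[:,::-1]; h=cv2.convexHull(np.argwhere(blu)[:,::-1].astype(np.int32))
e=cv2.fitEllipse(h); print('ell',e,'white',len(W),W.min(0),W.max(0),W.mean(0))
vx,vy,px,py=cv2.fitLine(P.astype(np.float32),cv2.DIST_L2,0,.01,.01).ravel()
far,near=P[P[:,1].argmin()],P[P[:,1].argmax()]
sf=lambda uv,z:(lambda d:np.array([d@X,d@Y])*1e3)(onplane(c,uv,S+N*z,N)-S)
A=sf(e[0],.05);print('axis',A)
for nm,u,z in (('near',near,-.02),('far',far,-.02),('line',W.mean(0),.024)):
    q=sf(u,z); print(nm,q.round(1),'az deg',np.degrees(np.arctan2(*(q-A)[::-1])).round(1),np.linalg.norm(q-A).round(1))
cv2.imwrite('pics/w8.png',cv2.resize(c['img'][130:280,220:360,::-1],None,fx=4,fy=4,interpolation=2))
E
```

```text
ell ((278.957275390625, 233.6307373046875), (65.32382202148438, 67.50537109375), 4.270682334899902) white 213 [288 184] [307 199] [298.69483568 190.36150235]
axis [0.6326219  0.17081005]
near [32.5 -1.5] az deg -3.0 31.9
far [68.5  1.7] az deg 1.3 67.9
line [32.5 -1.5] az deg -3.0 32.0
```

View pics/w8.png

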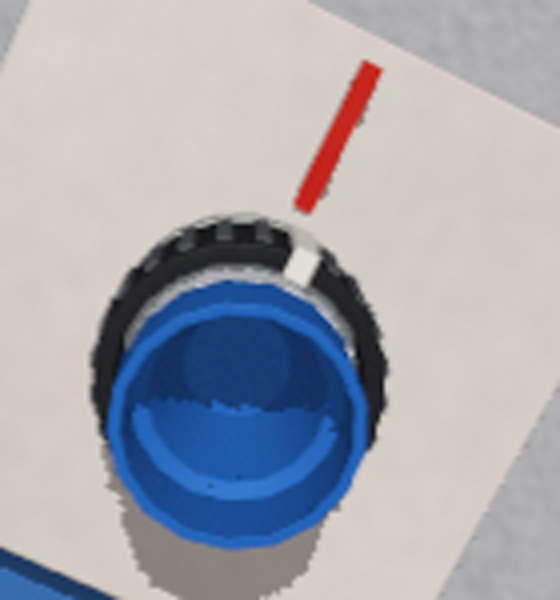

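```bash
python3 - <<'E'
from h import *
c=cap('wrist'); X=RT.as_matrix()[:,1];Y=np.cross(N,X)
sf=lambda uv,z:(lambda d:np.array([d@X,d@Y])*1e3)(onplane(c,uv,S+N*z,N)-S)
cr=lambda x,y:(220+x/4-.4,130+y/4-.4)
print('rim centre',sf(cr(238,422),.05))
for u in ((301,262),(299,272),(304,248)): print('line',sf(cr(*u),.024).round(1))
for u in ((303,208),(338,136),(373,66)): print('stripe',sf(cr(*u),-.02).round(1))
# predicted pixels (crop) of line outer end for joint angle errors, centred (0.6,0.2)
for A in ([.6,.2],[.6,1.5]):
  for e in (-12,-6,0,6,12):
    a=np.radians(e+1); o=[proj(c,S+X*(A[0]/1e3+r*np.cos(a))+Y*(A[1]/1e3+r*np.sin(a))+N*.024)[0] for r in (.0255,.030)]
    print(A,e,[((q-[220,130]+.4)*4).round() for q in o])
E
```

```text
rim centre [-0.98574029 -0.54556907]
line [26.9 -0.6]
line [24.9 -1.2]
line [29.7  0.1]
stripe [31.6 -0.9]
stripe [49.9 -0.6]
stripe [67.3 -0.4]
[0.6, 0.2] -12 [array([316., 276.]), array([330., 259.])]
[0.6, 0.2] -6 [array([305., 269.]), array([317., 250.])]
[0.6, 0.2] 0 [array([293., 263.]), array([303., 243.])]
[0.6, 0.2] 6 [array([281., 258.]), array([289., 237.])]
[0.6, 0.2] 12 [array([268., 254.]), array([274., 232.])]
[0.6, 1.5] -12 [array([310., 274.]), array([324., 256.])]
[0.6, 1.5] -6 [array([299., 266.]), array([311., 247.])]
[0.6, 1.5] 0 [array([288., 260.]), array([297., 240.])]
[0.6, 1.5] 6 [array([275., 255.]), array([283., 234.])]
[0.6, 1.5] 12 [array([262., 251.]), array([268., 229.])]
```

```bash
python3 - <<'E'
from h import *
st(); cap('scene'); cap('top')
for n in ('scene','top'):
  for q in ('blue_cup','yellow_cup'): print(n,q,[(np.round(d['location'],3),round(d['conf'],2)) for d in manip.place_of(q,n)[:2]])
print(manip.sign_off())
E
```

```text
t 16.85 p [0.5054 0.0407 0.2007] z [ 0.47  -0.013 -0.882] y [ 0.368 -0.906  0.21 ] q [ 0.13  0.02 -0.41  2.28  0.38  0.4  -1.73] F [0.1 0.1 0.3] g 0.088
scene blue_cup [(array([0.551, 0.036, 0.104]), 0.48)]
scene yellow_cup [(array([ 0.424, -0.303,  0.001]), 0.53)]
top blue_cup [(array([0.555, 0.038, 0.103]), 0.46)]
top yellow_cup [(array([ 0.776, -0.175,  0.006]), 0.53), (array([ 0.421, -0.308, -0.003]), 0.49)]
the job is handed in; nothing more can be done
None
```

I nested the blue cup in the metal cup of the larger white-plate stand. I then turned the lock collar clockwise in two strokes, about 127° in all. I handed the job in at about 17 s with the gripper open and clear of everything; no verdict was reported.

**Cup nesting:** I pressed the cup home with 26 N along the axis. Its rim then matched the predicted nested position: width 69 px against 68.4, and bottom row 269 against 270.5. In the last pictures the cup's foot was found within about 5 mm of my fitted seat position. That is no tighter than the position finder's own 4 mm error and the 2 to 3 mm uncertainty in the fitted depth, so nesting rests mainly on the press and the rim match.

**Collar:** At the end of the turn the torque rose to about 1 N m, well above the collar's own friction of 0.25 N m, so it was against the stop. My first automatic check of the white line picked up part of the plate and the red stripe, so I threw it out. Reading the close-up by hand put the line within about 1 to 2° of the red mark, though the result depends on where the axis is taken to be.

**Other things on the bench:** The yellow cup was found where it started, within a few mm; the top view also gave one false hit elsewhere. I did not measure the other things again, but the arm's path kept clear of them.

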